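# Clamp the brass blank through the guard window and start the engraver

### The job

The brass blank is lying ready in its nest under the guard of the small engraving machine. Reach down through the yellow-rimmed window in the top of the guard, press the red clamp lever all the way down until it lies level and the clamp holds the blank, and come back out, all without touching any part of the guard; then press the green start button on the operator box. Pick nothing up, do not press the red stop button, and leave the blank, the brush, the jar and the pen pot where they are.

Things in the scene. Friction and masses are not known exactly. Their poses are not given: they have to be found in the camera images.
- guard: Guard hood over the loading end of the machine: yellow frame, clear panels, 282 mm along x, 252 mm along y, flat top face 160 mm above the work surface (yellow bars 10 mm thick). Fixed; no part of it may be touched. Origin on the work surface under the hood's centre; z up, x away from the machine's front (at yaw 0 away from the robot), y to the left.
- window (a point): Centre of the rectangular window in the guard's top, level with the top face (160 mm above the work surface). The opening is 100 mm along the guard's x and 110 mm along its y, with a black lip inside a yellow rim 10 mm wide. Its axes are the guard's. It has room for shut fingers, not for an opened gripper.
- fixture: Dark steel fixture plate, 210 x 100 x 10 mm, bolted to the machine's table under the guard; its position and yaw differ a little from the guard's. Carries the toggle clamp and the nest with the blank. Origin at the centre of its underside (60 mm above the work surface); x points from the lever side to the nest side, y left, z up.
- pivot (a point): Hinge axis (along the fixture's y) of the clamp's hand lever, on the lever's mid plane, 106 mm above the work surface. Axes as the fixture's. The lever reaches from here towards the fixture's -x: steel for the first 26 mm, then a red round grip of 16 mm diameter to 80 mm.
- grip_top (a point): Point on the upper side of the red grip, 55 mm along the lever from its pivot and 8 mm above its centre line: the place to press. It moves with the lever; fully down it lies 55 mm towards the fixture's -x from pivot and 8 mm above it: 114 mm above the work surface, 46 mm below the guard's top face. Its axes mean nothing.
- clamp_lever (a joint): How far the clamp lever is pressed, rad: 0 = raised 0.5 rad (29 degrees) above level, 0.5 = fully down on its stop, level and locked. Starts between 0 and 0.12; stays where it is left. Stiff: pressing down on the grip takes 7 to 12 N, more against the stop. As it goes down the clamp bar on the other side swings down and its pad presses on the blank.
- clamp_pad: Black rubber pad, 14 mm across, under the end of the clamp bar, above the blank; origin at the centre of its lower face. With the lever fully down it presses on the blank with 3 to 5 N.
- blank_centre (a point): Centre of the brass blank, a loose plate 42 x 32 x 6 mm lying in the brass fences of the nest on the fixture. It must stay lying there.
- blank: The same brass blank; origin at the centre of its underside.
- start (a joint): Travel of the green start button, m: 0 = up, 0.006 = fully pressed; springs back. Fully pressed takes 5 N.
- start_top (a point): Centre of the top face of the green start button (28 mm across, in a silver collar 44 mm across, 6 mm lower) on the grey operator box; 70 mm above the work surface when up, pressed straight down. Axes are the box's: 165 mm along x, 85 mm along y, top 52 mm above the work surface, its centre 45 mm towards +x from the button.
- estop (a joint): Travel of the red mushroom stop button, m: 0 = up, 0.005 = pressed. Must stay up.
- estop_top (a point): Top centre of the red mushroom stop button (40 mm across, on a yellow plate), 84 mm above the work surface, on the same box 90 mm from the green button towards the box's +x.
- brush: Bystander: a loose brush about 170 mm long lying on the work surface between the robot and the machine, roughly along y. Origin on its underside, its handle towards its -x.
- jar: Bystander: a loose clear jar with a blue cap, 52 mm across, 75 mm tall, standing. Origin at the centre of its underside.
- penpot: Bystander: a loose steel pot, 76 mm across, 95 mm tall, with pens standing to 140 mm. Origin at the centre of its underside.
- machine: Desktop engraving machine, fixed; same origin and axes as guard. Grey base 300 mm along x, from y = -360 to +130 mm, top 45 mm high. Its white and black spindle head, 300 mm tall, stands from y = -230 to -340 mm beside the hood.
Mind the look-alikes: they are no part of the job. Leave any purple look-alike of the part that bears start alone.

How it is judged:
By the outcome, as a careful person would: the job done as asked, in the order asked, and still so for the second after the job is handed in, with the robot touching nothing.
It also fails if it takes over 40 s, if anything falls off the work surface, if the arm or the gripper's body presses on something with over 40 N, if the wrist force passes 120 N, or if a joint passes its speed limit or range.

### The arm

A 6-joint arm with a two-finger parallel gripper is mounted at the origin on the work surface. World frame = base frame: x ahead of the robot, y to its left, z up, the work surface at z = 0. Lengths are in m, angles in degrees, forces in N, time in s.
With the tool pointing down it reaches from about 0.35 to 0.875 m from the base axis. Payload 15.5 kg.
Tool frame: the origin (TCP) lies on the centre line of the jaws, within the pads' length; the fingertips stand arm.tcp_to_tips ahead of it and the grasp point (between the pads) lies 3 mm ahead of it (arm.tcp_to_tips is the distance from the TCP to the fingertips, in m); x points along the fingers, y is the direction in which the jaws open and shut, and the axes are right-handed (so a half turn about x gives the same grasp; the last joint's range is limited). The gripper opens to 85 mm and grips with 20 to 120 N. Pads are 22 mm wide; open, the fingers measure 114 mm over their backs; the gripper's body (76 mm by 85 mm) begins 54 mm behind the grasp point. The pads swing forward as they close: fully open they stand 13 mm farther back than shut.
Start: joints at [57.84, 28.281, 77.091, -0, 74.628, -5.472], TCP at [0.281, 0.558, 0.253] pointing down, gripper open.
Joint ranges: [-166.48, 166.48], [-47.26, 123.95], [12.59, 153.08], [-70.14, 250.14], [6.76, 159.57], [-176.63, 176.63]. Speed limits (degrees/s): [108.29, 108.29, 147.25, 172.46, 172.46, 172.46].

### API

Orientations are given as [roll, pitch, yaw] about the fixed x, y, z axes, in that order (R = Rz(yaw) Ry(pitch) Rx(roll)).
In Python, from rig import arm, eyes gives the robot as it stands. The module is installed in compiled form; this text tells all that it offers.
- The arm moves only by the tool step_arm, never from a script. Its argument "plan" is text: rows parted by semicolons, each of 5 numbers parted by spaces: the shift along the tool's x, y, z in mm, then the turn about the tool's x in degrees, then the finger opening in mm, from 0 to 85.4. In form: tx ty tz yaw claw; .... A call has 1 to 20 rows; each row shifts and turns the pose as measured when the row begins, along the tool's axes as they then stand; what a row does not reach is not made up. A row lasts 1/12 s, in which the tool goes at most 41.7 mm and 7.16 degrees, less where a joint would pass 70% of its speed; a pose out of reach is approached as far as the arm can. A call is refused whole if a number of a shift passes 41.7 or a number of a turn 7.16, either way. A call with a gripper value outside its range is refused whole. The fingers move at their own pace and stop on an object; "squeeze" is the grip in N (left out, the last holds). Time passes only in rows, so rows that do not move let the fingers close. It gives the time, the measured TCP pose, the force and the opening at its end, in the units of the state.
- arm.state(): the state, without advancing time (a new reading comes with each control period).
- eyes.get_image(name): name is "scene" or "top" or "wrist"; returns (picture, depth): 420x560x3 uint8, blue, green, red; 420x560 float32, m along the optical axis (not along the pixel's ray), 0 where there is no reading.
- eyes.camera_model(name): a dict with "camera_matrix" (3x3 intrinsics, pixels), "k1" (the pictures are not rectified: a ray, as slopes to the right and down, at radius r is drawn at 1 + k1 r^2 times it, then the intrinsics apply), "eye" and "rotation" of the camera in the world; the wrist camera has in their place "tool_from_camera" (4x4, takes a point from camera to tool coordinates, whose origin is the TCP and whose axes are the tool frame's). Camera axes: x right, y up, looking along -z (the intrinsics and any distortion apply to the point x, -y, -z); pixel columns grow to the right and rows downward; lengths in m; the calibration is good to about 2 mm. A picture is of the moment at which its call begins: read the wrist's pose just before it. camera_model takes no time and is no camera call.
- arm.hand_in(): hands the job in, once; it reports no verdict.
The state is a dict: "t": time; "joint_pos": joint angles; "dq": joint speeds; "joint_torque": joint torques, N m; "tool_pos": TCP position; "orientation": TCP orientation; "ft_force": force on the tool from outside, world axes, zero at the start; "torque": the same for the moment, N m; "gripper_width": finger opening in m.
Only numpy, scipy, OpenCV 4.12 (cv2) and the standard library are available. Lean on these libraries where they do the work, as an engineer would, in place of code of your own. Each camera call takes 0.05 s, during which the arm holds its last target. There are 200 camera calls.

## Working session

There is one attempt and no reset: what is moved stays moved. The work goes in short steps, Python scripts to look and compute and a tool call to move; the robot and the scene stay as the last step left them, time stands still between calls to the robot, and variables do not carry over. Pictures are saved under pics/ and viewed, about 8 in all and at most 12, crops included, and the job is handed in when it is done.

Besides the shell and the picture viewer there is one more tool, called by a JSON object that holds its "api" and its "payload". step_arm: Moves the arm, as the interface text tells. Its arguments: {"type":"object","properties":{"plan":{"type":"string"},"squeeze":{"type":"number"}},"required":["plan"]}

```bash
mkdir -p pics
cat > h.py <<'E'
import numpy as np, cv2
from rig import arm, eyes
from scipy.spatial.transform import Rotation as R
def model(n,st=None):
    m=eyes.camera_model(n); K=np.array(m["camera_matrix"])
    if n=="wrist":
        st=st or arm.state(); T=np.eye(4)
        T[:3,:3]=R.from_euler("xyz",st["orientation"],degrees=True).as_matrix(); T[:3,3]=st["tool_pos"]
        T=T@np.array(m["tool_from_camera"]); return K,m["k1"],T[:3,3],T[:3,:3]
    return K,m["k1"],np.array(m["eye"]),np.array(m["rotation"])
def rays(M,uv):
    K,k,e,Ro=M; d=cv2.undistortPoints(np.array(uv,float).reshape(-1,1,2),K,np.array([k,0,0,0.]),None,None,None).reshape(-1,2)
    return np.c_[d[:,0],-d[:,1],-np.ones(len(d))]@Ro.T
def atz(M,uv,z):   # points on horizontal plane z
    r=rays(M,uv); z=np.broadcast_to(z,len(r)); return M[2]+r*((z-M[2][2])/r[:,2])[:,None]
def atd(M,uv,dep): return M[2]+rays(M,uv)*np.array([dep[int(v),int(u)] for u,v in uv])[:,None]
def proj(M,P):
    K,k,e,Ro=M; c=(np.atleast_2d(P)-e)@Ro; s=np.c_[c[:,0],-c[:,1]]/-c[:,2:]
    s=s*(1+k*(s**2).sum(1,keepdims=True)); return s@K[:2,:2].T+K[:2,2]
E
python3 - <<'E'
from h import *
st=arm.state(); print(st)
for n in("scene","top","wrist"):
    im,d=eyes.get_image(n); cv2.imwrite(f"pics/{n}.png",im); np.save(n+"_d",d)
    m=eyes.camera_model(n); print(n,{k:np.round(v,4).tolist() for k,v in m.items()})
    cv2.imwrite(f"pics/{n}0.png",im)
from rig import arm
print([a for a in dir(arm) if a[0]!='_'],arm.tcp_to_tips)
E
```

```text
{'t': 0.0, 'joint_pos': array([ 5.78407080e+01,  2.83129672e+01,  7.71292267e+01,  7.33371498e-04,
        7.46281995e+01, -5.47094689e+00]), 'dq': array([0.03846825, 0.00782571, 0.0318007 , 0.01694514, 0.07064363,
       0.05133832]), 'joint_torque': array([-1.48384614e-03, -8.82194495e+01, -3.83864307e+01, -2.95810405e-04,
        1.02960330e-02, -6.88519023e-06]), 'tool_pos': array([0.28050965, 0.5581239 , 0.25270865]), 'orientation': array([ -96.04629617,   89.92960298, -122.73483611]), 'ft_force': array([ 0.90601014,  0.35352158, -0.63055327]), 'torque': array([ 0.01338356, -0.06039917, -0.02293444]), 'gripper_width': 0.08535875225689384}
scene {'camera_matrix': [[496.6509, 0.0, 280.4963], [0.0, 496.6509, 209.0464], [0.0, 0.0, 1.0]], 'k1': -0.1308, 'eye': [1.5638, 0.3211, 0.9294], 'rotation': [53.2101, 1.3445, 96.2223]}
top {'camera_matrix': [[506.0236, 0.0, 280.6215], [0.0, 506.0236, 216.7018], [0.0, 0.0, 1.0]], 'k1': 0.0263, 'eye': [0.3382, 0.1917, 1.216], 'rotation': [8.4828, 0.1906, -89.8839]}
wrist {'camera_matrix': [[378.6195, 0.0, 280.9206], [0.0, 378.6195, 214.5811], [0.0, 0.0, 1.0]], 'k1': -0.0345, 'tool_from_camera': [[-0.0004, 0.2815, -0.9596, -0.1215], [1.0, -0.001, -0.0007, -0.0001], [-0.0011, -0.9596, -0.2815, -0.0723], [0.0, 0.0, 0.0, 1.0]]}
['PlanningError', 'hand_in', 'state', 'tcp_to_tips'] 0.022
```

View pics/top.png

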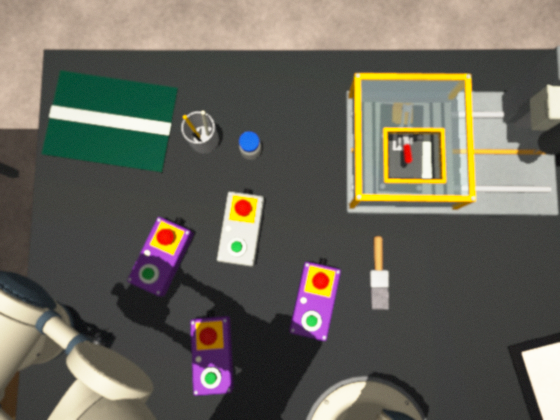

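View pics/scene.png

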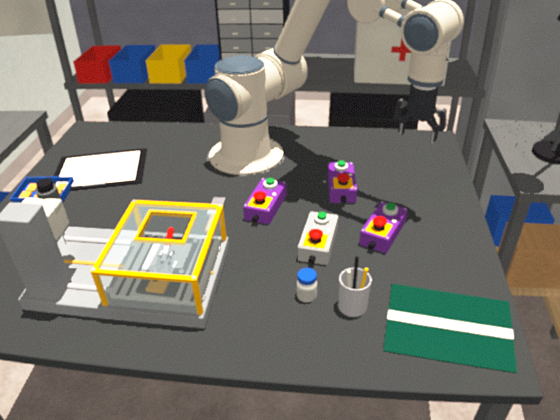

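The top view shows a guard window at about (415,155) with a red lever at (407,153). There is one grey operator box, with green at (237,247) and red at (243,208). The three purple boxes, with greens at (148,273), (312,321) and (211,378), are look-alikes. The grey one fits the description. I'll confirm with an enlarged crop.

```bash
sed -i 's/return K,m\["k1"\],np.array(m\["eye"\]),np.array(m\["rotation"\])/return K,m["k1"],np.array(m["eye"]),R.from_euler("xyz",m["rotation"],degrees=True).as_matrix()/' h.py
python3 - <<'E'
from h import *
im=cv2.imread("pics/top.png"); d=np.load("top_d.npy"); M=model("top")
a=cv2.resize(im[60:220,340:485],None,fx=3.6,fy=3.6,interpolation=cv2.INTER_CUBIC)
b=cv2.resize(im[180:280,205:275],None,fx=3.6,fy=3.6,interpolation=cv2.INTER_CUBIC)
c=np.zeros((a.shape[0],a.shape[1]+b.shape[1],3),np.uint8); c[:,:a.shape[1]]=a; c[:b.shape[0],a.shape[1]:]=b
cv2.imwrite("pics/crop1.png",c)
hsv=cv2.cvtColor(im,cv2.COLOR_BGR2HSV)
y=cv2.inRange(hsv,(20,150,120),(35,255,255)); y[:, :340]=0;y[:60]=0;y[220:]=0;y[:,485:]=0
cs,h=cv2.findContours(y,cv2.RETR_CCOMP,cv2.CHAIN_APPROX_NONE)
for i,q in enumerate(cs):
    if cv2.contourArea(q)>500:
        r=cv2.minAreaRect(q); p=atz(M,cv2.boxPoints(r),0.16); print(h[0][i],cv2.contourArea(q),r,"\n",p.round(4)[:,:2].tolist(),p.mean(0).round(4))
g=cv2.inRange(hsv,(45,100,60),(85,255,255)); g[:180]=0; g[270:]=0; g[:,:210]=0;g[:,270:]=0
ys,xs=np.nonzero(g); u=[xs.mean(),ys.mean()]; print("green",u,len(xs),atz(M,[u],.07),atd(M,[u],d))
r=cv2.inRange(hsv,(0,150,80),(8,255,255))
for nm,(x0,x1,y0,y1),z in(("estop",(220,270,190,225),.084),("grip",(385,445,130,180),.13)):
    ys,xs=np.nonzero(r[y0:y1,x0:x1]); u=[xs.mean()+x0,ys.mean()+y0]; print(nm,u,len(xs),atz(M,[u],z),atd(M,[u],d))
print(atd(M,[(380,285),(250,140),(200,130),(237,247)],d))
E
```

```text
[ 2 -1  1 -1] 3315.0 ((414.0, 155.0), (56.0, 62.0), 90.0) 
 [[0.6921, -0.0254], [0.6918, -0.1587], [0.5685, -0.1533], [0.5685, -0.0221]] [ 0.6302 -0.0899  0.16  ]
[-1 -1 -1  0] 2501.0 ((414.5, 155.0), (55.0, 48.0), 0.0) 
 [[0.5772, -0.0309], [0.6831, -0.0338], [0.6829, -0.1519], [0.5772, -0.1473]] [ 0.6301 -0.091   0.16  ]
[-1  0  3 -1] 15114.5 ((416.8103332519531, 140.03700256347656), (134.60531616210938, 135.19752502441406), 0.5562521815299988) 
 [[0.5167, 0.0513], [0.8178, 0.0433], [0.8137, -0.2501], [0.5142, -0.2312]] [ 0.6656 -0.0967  0.16  ]
[-1  3 -1  2] 12274.0 ((414.5, 137.5), (109.0, 117.0), 0.0) 
 [[0.5403, 0.0273], [0.8011, 0.0221], [0.8003, -0.2153], [0.5405, -0.2024]] [ 0.6706 -0.0921  0.16  ]
green [np.float64(236.2235294117647), np.float64(246.35294117647058)] 85 [[0.44088543 0.29646458 0.07      ]] [[0.44077943 0.29635641 0.0711828 ]]
estop [np.float64(242.60326086956522), np.float64(207.42934782608697)] 184 [[0.52813877 0.2820469  0.084     ]] [[0.52849332 0.28221561 0.08188716]]
grip [np.float64(407.0), np.float64(153.5)] 142 [[ 0.641453   -0.08274304  0.13      ]] [[ 0.63855412 -0.0801202   0.14038091]]
[[ 0.3555     -0.03690964  0.01861725]
 [ 0.68823133  0.26738221  0.07763231]
 [ 0.73594015  0.3964991   0.00505788]
 [ 0.43901208  0.29426867  0.07457632]]
```

View pics/crop1.png

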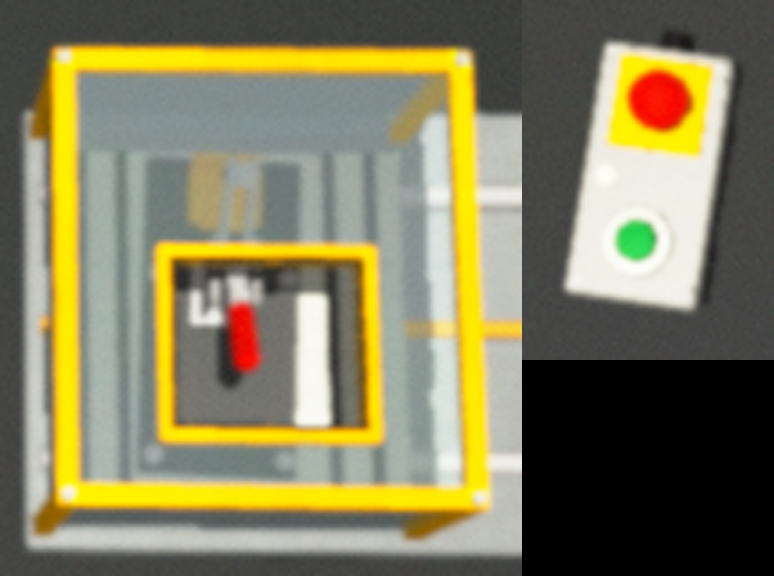

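The crop confirms the grey box: white/grey body, green at (636,240) in a silver collar, red on a yellow plate. The red grip shows through the window. I'll work out the move to a wrist view above the window.

Run:
```python
from h import *
st=arm.state(); Rt=R.from_euler("xyz",st["orientation"],degrees=True).as_matrix(); print(Rt.round(3))
print((Rt.T@(np.array([.57,-.085,.30])-st["tool_pos"])*1000).round(0))
```

```text
[[-0.     0.449  0.893]
 [-0.001  0.893 -0.449]
 [-1.    -0.001 -0.   ]]
[ -47. -445.  547.]
```

{"api": "step_arm", "payload": {"plan": "-12 0 0 -6.7 0; -12 0 0 -6.7 0; -12 0 0 -6.7 0; -12 0 0 -6.7 0; 0 0 0 0 0; 0 -36 16 0 0; 0 -36 16 0 0; 0 -36 16 0 0; 0 -36 16 0 0; 0 -36 16 0 0; 0 -36 16 0 0; 0 -36 16 0 0; 0 -36 16 0 0; 0 -36 16 0 0; 0 -36 16 0 0; 0 -36 16 0 0; 0 -36 16 0 0; 0 -36 16 0 0; 0 -36 16 0 0"}}

```text
t: 1.73
tool_pos: [0.5033, 0.0349, 0.2921]
orientation: [-147.5, 89.4, -149.4]
ft_force: [1.1, 1.1, 0.3]
gripper_width: -0.0
```

{"api": "step_arm", "payload": {"plan": "0 -36 16 0 0; 0 -36 16 0 0; 0 -36 16 0 0; 0 -15 8 0 0; 0 0 0 0 0; 0 0 0 0 0"}}

```text
t: 2.23
tool_pos: [0.5564, -0.1053, 0.2872]
orientation: [-151.5, 89.2, -155.4]
ft_force: [0.1, -0.7, -0.1]
gripper_width: -0.0001
```

Run:
```python
from h import *
st=arm.state(); print(st["tool_pos"],st["orientation"],st["dq"].round(2))
im,d=eyes.get_image("wrist"); np.save("w1",d); np.save("w1p",np.r_[st["tool_pos"],st["orientation"]]); cv2.imwrite("pics/w1.png",im)
```

```text
[ 0.55635412 -0.10528273  0.28720623] [-151.45242329   89.2205293  -155.3616905 ] [-1.71  1.21 -0.33 -0.13 -0.44  1.81]
```

View pics/w1.png

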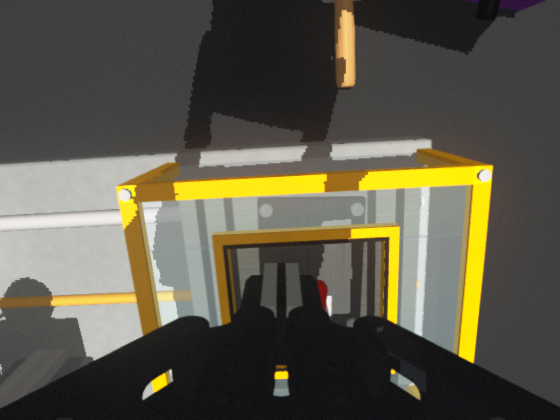

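The fingers at (280,330) hide the lever. The window rim's near edge is at row 235. I'll shift forward so the window sits clear of the fingers.

{"api": "step_arm", "payload": {"plan": "-10 5 35 0 0; -10 5 35 0 0; -10 5 35 0 0; 0 0 0 0 0; 0 0 0 0 0; 0 0 0 0 0"}}

```text
t: 2.78
tool_pos: [0.6605, -0.0878, 0.3125]
orientation: [-170.3, 88.7, -174.4]
ft_force: [0.2, 0.4, 0.4]
gripper_width: -0.0
```

Run:
```python
from h import *
st=arm.state(); print(st["tool_pos"],st["orientation"],st["dq"].round(2))
im,d=eyes.get_image("wrist"); np.save("w2",d); np.save("w2p",np.r_[st["tool_pos"],st["orientation"]]); cv2.imwrite("pics/w2.png",im)
```

```text
[ 0.66053807 -0.08782032  0.31250643] [-170.26849772   88.69663155 -174.42345886] [ 1.2  -0.06  1.24 -0.05 -0.19  1.1 ]
```

View pics/w2.png

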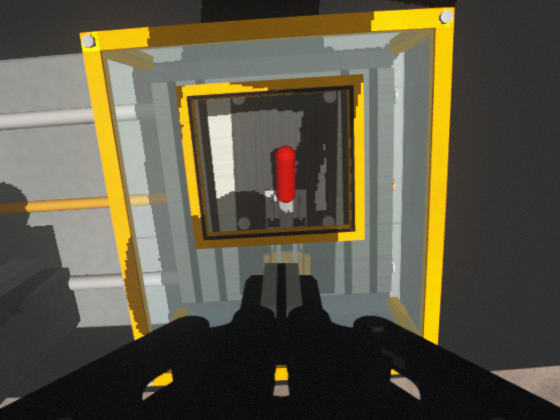

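The wrist view shows the window rim's outer corners at about (178,87), (362,75), (364,240) and (196,250). The red grip runs (286,148)–(285,200), and the fixture bolts are at (238,99), (330,97), (245,224) and (330,221).

Run:
```python
from h import *
p=np.load("w2p.npy"); M=model("wrist",dict(tool_pos=p[:3],orientation=p[3:])); d=np.load("w2.npy"); im=cv2.imread("pics/w2.png")
hsv=cv2.cvtColor(im,cv2.COLOR_BGR2HSV)
y=cv2.inRange(hsv,(18,120,60),(35,255,255)); y[:,:150]=0; y[:,380:]=0; y[:60]=0; y[255:]=0
cs,h=cv2.findContours(y,cv2.RETR_CCOMP,cv2.CHAIN_APPROX_NONE)
for i,q in enumerate(cs):
    if cv2.contourArea(q)>5000:
        ap=cv2.approxPolyDP(cv2.convexHull(q),6,True).reshape(-1,2); P=atz(M,ap,.16); print("rim",ap.tolist(),P[:,:2].round(4).tolist(),P.mean(0))
b=[(238,99),(330,97),(330,221),(245,224)]
B=atz(M,b,.073); print("bolts",B.round(4),B.mean(0), atd(M,b,d).round(3))
print(np.degrees(np.arctan2(*(B[3]-B[0])[[1,0]])),np.degrees(np.arctan2(*(B[2]-B[1])[[1,0]])))
m=cv2.inRange(hsv,(0,150,60),(8,255,255))|cv2.inRange(hsv,(172,150,60),(180,255,255)); m[300:]=0
m=cv2.erode(m,np.ones((3,3),np.uint8)); v,u=np.nonzero(m); k=d[v,u]>0; u,v=u[k],v[k]
P=atd(M,np.c_[u,v],d); 
for r in range(v.min(),v.max()+1,5):
    q=P[v==r]; i=q[:,2].argmax(); print(r,u[v==r].min(),u[v==r].max(),q.mean(0).round(4),q[:,2].max().round(4))
print("top face depth z",atd(M,[(270,88),(270,243),(187,170),(358,160)],d).round(4))
```

```text
rim [[362, 74], [364, 239], [197, 248], [176, 86]] [[0.5691, -0.0255], [0.689, -0.0261], [0.6873, -0.1551], [0.5677, -0.1546]] [ 0.62827212 -0.09034148  0.16      ]
rim [[352, 85], [355, 230], [204, 240], [186, 97]] [[0.5759, -0.0326], [0.6813, -0.0329], [0.6812, -0.1489], [0.5755, -0.1486]] [ 0.62846738 -0.09073911  0.16      ]
bolts [[ 0.5759 -0.1219  0.073 ]
 [ 0.5802 -0.0375  0.073 ]
 [ 0.6986 -0.0421  0.073 ]
 [ 0.6957 -0.1269  0.073 ]] [ 0.63758889 -0.08208033  0.073     ] [[ 0.576 -0.122  0.075]
 [ 0.58  -0.038  0.076]
 [ 0.698 -0.042  0.074]
 [ 0.695 -0.126  0.077]]
-2.369858295773537 -2.22956375300116
147 283 288 [ 0.6164 -0.0815  0.1451] 0.1461
152 277 293 [ 0.62   -0.0821  0.1471] 0.1492
157 276 294 [ 0.6237 -0.0824  0.1473] 0.1497
162 276 293 [ 0.6276 -0.083   0.1459] 0.1479
167 277 294 [ 0.6318 -0.0825  0.1442] 0.1459
172 277 293 [ 0.6359 -0.0832  0.142 ] 0.1432
177 277 294 [ 0.6403 -0.0831  0.1394] 0.1422
182 277 294 [ 0.6447 -0.0833  0.1371] 0.1392
187 277 294 [ 0.6493 -0.0836  0.1344] 0.137
192 278 293 [ 0.6538 -0.0839  0.1325] 0.1346
197 279 292 [ 0.6585 -0.0842  0.13  ] 0.1324
top face depth z [[ 0.5739 -0.0895  0.1598]
 [ 0.6865 -0.0983  0.1618]
 [ 0.6265 -0.1545  0.1608]
 [ 0.6281 -0.0297  0.1606]]
```

```bash
cat > to.py <<'E'
import sys
from h import *
st=arm.state(); Rt=R.from_euler("xyz",st["orientation"],degrees=True).as_matrix()
tip=st["tool_pos"]+.022*Rt[:,0]; t=np.array(list(map(float,sys.argv[1:4])))
print("tip",tip.round(4),"shift mm",(Rt.T@(t-tip)*1000).round(1),"x",Rt[:,0].round(3),"z",Rt[:,2].round(3),"F",st["ft_force"].round(1),"t",st["t"])
E
python3 to.py .633 -.083 .19
```

```text
tip [ 0.6595 -0.0879  0.2904] shift mm [101.    3.3 -24.5] x [-0.023 -0.002 -1.   ] z [ 0.997 -0.072 -0.023] F [-0.1  0.9 -0.7] t 2.8333
```

{"api": "step_arm", "payload": {"plan": "0 3 -25 0 0; 0 0 0 0 0; 35 0 0 0 0; 35 0 0 0 0; 25 0 0 0 0; 0 0 0 0 0; 0 0 0 0 0"}}

```text
t: 3.42
tool_pos: [0.6253, -0.0802, 0.2172]
orientation: [-170.6, 88.7, -174.9]
ft_force: [0.5, -0.5, 1.8]
gripper_width: -0.0002
```

```bash
python3 to.py .633 -.083 .155
```

```text
tip [ 0.6248 -0.0802  0.1952] shift mm [40.  -2.   9.3] x [-0.023 -0.002 -1.   ] z [ 0.997 -0.074 -0.023] F [ 0.5 -0.5  1.8] t 3.4167
```

{"api": "step_arm", "payload": {"plan": "0 -2 8 0 0; 0 0 0 0 0; 0 0 0 0 0"}}

```text
t: 3.67
tool_pos: [0.6345, -0.0831, 0.2209]
orientation: [-167.8, 88.8, -172.0]
ft_force: [0.1, -0.1, 1.0]
gripper_width: 0.0002
```

```bash
python3 to.py .633 -.083 .155
```

```text
tip [ 0.634  -0.0831  0.1989] shift mm [43.9  0.2 -0.2] x [-0.02  -0.003 -1.   ] z [ 0.997 -0.075 -0.02 ] F [ 0.1 -0.1  1. ] t 3.6667
```

Well aligned. I'll descend to just above the grip, then press in small steps.

{"api": "step_arm", "payload": {"plan": "12 0 0 0 0; 12 0 0 0 0; 12 0 0 0 0; 6 0 0 0 0; 0 0 0 0 0; 0 0 0 0 0"}}

```text
t: 4.17
tool_pos: [0.6353, -0.0837, 0.178]
orientation: [-160.6, 89.1, -164.9]
ft_force: [-0.1, 0.8, 0.3]
gripper_width: -0.0002
```

```bash
python3 to.py .633 -.083 .114
```

```text
tip [ 0.635  -0.0837  0.156 ] shift mm [42.   0.8 -1.5] x [-0.015 -0.004 -1.   ] z [ 0.997 -0.075 -0.014] F [-0.1  0.8  0.3] t 4.1667
```

{"api": "step_arm", "payload": {"plan": "6 0 -1 0 0; 6 0 0 0 0; 6 0 0 0 0; 6 0 0 0 0; 5 0 0 0 0; 0 0 0 0 0"}}

```text
t: 4.67
tool_pos: [0.6349, -0.084, 0.1493]
orientation: [-150.0, 89.3, -154.3]
ft_force: [-0.3, 0.6, 2.7]
gripper_width: 0.0003
```

```bash
python3 to.py .633 -.083 .114
```

```text
tip [ 0.6347 -0.0841  0.1273] shift mm [13.3  1.  -1.6] x [-0.011 -0.005 -1.   ] z [ 0.997 -0.075 -0.01 ] F [-0.3  0.6  2.7] t 4.6667
```

{"api": "step_arm", "payload": {"plan": "4 0 0 0 0; 4 0 0 0 0; 3 0 0 0 0; 0 0 0 0 0"}}

```text
t: 5.0
tool_pos: [0.6345, -0.0841, 0.1389]
orientation: [-147.2, 89.3, -151.5]
ft_force: [-0.8, -0.4, 1.4]
gripper_width: -0.0004
```

{"api": "step_arm", "payload": {"plan": "2 0 0 0 0; 1 0 0 0 0"}}

```text
t: 5.17
tool_pos: [0.6342, -0.0841, 0.1365]
orientation: [-146.3, 89.3, -150.6]
ft_force: [-5.2, 0.4, 10.2]
gripper_width: -0.0003
```

{"api": "step_arm", "payload": {"plan": "2 0 0 0 0"}}

```text
t: 5.25
tool_pos: [0.6342, -0.0841, 0.1353]
orientation: [-144.5, 89.4, -148.8]
ft_force: [-11.0, 2.1, 41.3]
gripper_width: -0.0
```

41 N at tip height 0.113 m means the lever is on its stop. I'll retreat straight up.

{"api": "step_arm", "payload": {"plan": "0 0 0 0 0; -8 0 0 0 0; -12 0 0 0 0; -12 0 0 0 0; -12 0 0 0 0; -15 0 0 0 0; -25 0 0 0 0; -35 0 0 0 0; -35 0 0 0 0; -25 0 0 0 0; 0 0 0 0 0; 0 0 0 0 0"}}

```text
t: 6.25
tool_pos: [0.6359, -0.0828, 0.332]
orientation: [-110.3, 89.6, -114.6]
ft_force: [1.0, 0.1, -0.5]
gripper_width: 0.0
```

{"api": "step_arm", "payload": {"plan": "0 0 25 0 0; 0 0 0 0 0; 0 0 0 0 0"}}

```text
t: 6.5
tool_pos: [0.6611, -0.0846, 0.3332]
orientation: [-98.5, 89.6, -102.8]
ft_force: [0.9, -1.0, -0.3]
gripper_width: 0.0001
```

Run:
```python
from h import *
st=arm.state(); print(st["tool_pos"],st["orientation"],st["ft_force"])
im,d=eyes.get_image("wrist"); M=model("wrist",st); cv2.imwrite("pics/w3.png",im)
hsv=cv2.cvtColor(im,cv2.COLOR_BGR2HSV)
m=cv2.inRange(hsv,(0,150,60),(8,255,255))|cv2.inRange(hsv,(172,150,60),(180,255,255)); m[300:]=0
m=cv2.erode(m,np.ones((3,3),np.uint8)); v,u=np.nonzero(m); k=d[v,u]>0; u,v=u[k],v[k]
P=atd(M,np.c_[u,v],d)
for r in range(v.min(),v.max()+1,6):
    q=P[v==r]; print(r,u[v==r].min(),u[v==r].max(),q.mean(0).round(4),q[:,2].max().round(4))
```

```text
[ 0.66114313 -0.08460739  0.33324433] [ -98.53140601   89.57653672 -102.82789957] [ 0.89194539 -1.01641257 -0.26005712]
127 279 284 [ 0.6085 -0.0815  0.1118] 0.1127
133 274 289 [ 0.6137 -0.0815  0.1133] 0.116
139 274 289 [ 0.6189 -0.0822  0.1135] 0.1154
145 274 289 [ 0.6241 -0.0826  0.1137] 0.1152
151 275 289 [ 0.6294 -0.0825  0.1139] 0.1157
157 275 289 [ 0.6348 -0.0829  0.1137] 0.1157
163 275 289 [ 0.6402 -0.0833  0.114 ] 0.1162
169 275 289 [ 0.6457 -0.0837  0.1136] 0.1155
175 275 289 [ 0.6512 -0.0841  0.1135] 0.1154
181 281 283 [ 0.6568 -0.0845  0.113 ] 0.1132
```

View pics/w3.png

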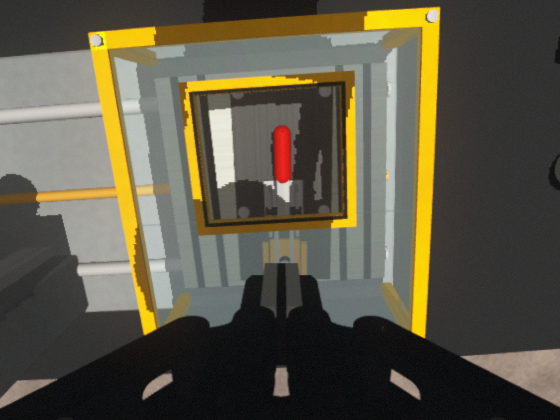

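The grip, now at (282,127–181), is flat to within 0.5 mm, so the lever is level. On to the green button.

```bash
python3 to.py .441 .2965 .2
```

```text
tip [ 0.6611 -0.0848  0.3109] shift mm [ 108.7  364.5 -247.9] x [-0.002 -0.007 -1.   ] z [ 0.997 -0.075 -0.001] F [-0.2 -0.4 -1.1] t 6.55
```

{"api": "step_arm", "payload": {"plan": "0 30 -20 0 0; 0 30 -20 0 0; 0 30 -20 0 0; 0 30 -20 0 0; 0 30 -20 0 0; 0 30 -20 0 0; 0 30 -20 0 0; 0 30 -20 0 0; 0 30 -20 0 0; 0 30 -20 0 0; 0 30 -20 0 0; 0 30 -20 0 0; 0 0 0 0 0; 0 0 0 0 0"}}

```text
t: 7.72
tool_pos: [0.4305, 0.305, 0.323]
orientation: [-144.1, 89.0, -148.6]
ft_force: [0.6, 0.6, 0.4]
gripper_width: 0.0002
```

```bash
python3 to.py .441 .2965 .15
```

```text
tip [0.4302 0.3048 0.301 ] shift mm [150.9  -5.8  13.5] x [-0.015 -0.009 -1.   ] z [ 0.997 -0.079 -0.014] F [0.6 0.6 0.4] t 7.7167
```

{"api": "step_arm", "payload": {"plan": "30 -6 12 0 0; 30 0 0 0 0; 0 0 0 0 0; 0 0 0 0 0"}}

```text
t: 8.05
tool_pos: [0.4412, 0.2963, 0.2621]
orientation: [-143.4, 89.1, -147.8]
ft_force: [0.7, 0.3, -0.4]
gripper_width: -0.0004
```

```bash
python3 to.py .441 .2965 .1
python3 - <<'E'
from h import *
st=arm.state(); im,d=eyes.get_image("wrist"); M=model("wrist",st); cv2.imwrite("pics/w4.png",im)
hsv=cv2.cvtColor(im,cv2.COLOR_BGR2HSV); g=cv2.inRange(hsv,(45,100,40),(85,255,255))
n,l,s,c=cv2.connectedComponentsWithStats(g)
for i in range(1,n):
    if s[i,4]>60: print(s[i],c[i],atz(M,[c[i]],.07).round(4))
E
```

```text
tip [0.4409 0.2962 0.2401] shift mm [140.1   1.7   1.9] x [-0.014 -0.009 -1.   ] z [ 0.997 -0.078 -0.013] F [ 0.7  0.3 -0.4] t 8.05
[ 27   0  39  20 603] [47.58872305  7.84245439] [[0.2804 0.1273 0.07  ]]
[ 504   84   38   35 1023] [522.52101662 101.03225806] [[0.3781 0.4946 0.07  ]]
[268 178  30  31 711] [282.41772152 192.7721519 ] [[0.4392 0.2963 0.07  ]]
[ 456  329  104   74 5124] [516.18442623 358.20218579] [[0.6209 0.512  0.07  ]]
```

View pics/w4.png

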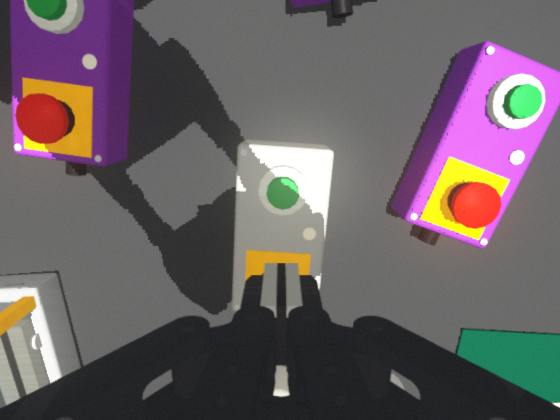

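The grey box is below the fingers. Its green button at (282,193) sits at (0.439,0.296), which agrees with the top view. Descending.

{"api": "step_arm", "payload": {"plan": "30 0 1 0 0; 30 0 1 0 0; 30 0 0 0 0; 30 0 0 0 0; 18 0 0 0 0; 10 0 0 0 0; 0 0 0 0 0; 0 0 0 0 0"}}

```text
t: 8.77
tool_pos: [0.4501, 0.2962, 0.1208]
orientation: [-21.0, 89.9, -25.7]
ft_force: [-0.1, -0.3, 0.9]
gripper_width: -0.0002
```

```bash
python3 to.py .44 .2963 .064
```

```text
tip [0.4501 0.2962 0.0988] shift mm [ 34.8  -0.7 -10.2] x [ 0.002 -0.001 -1.   ] z [ 0.997 -0.082  0.002] F [-0.1 -0.3  0.9] t 8.7667
```

{"api": "step_arm", "payload": {"plan": "8 0 -8 0 0; 8 0 0 0 0; 4 0 0 0 0; 0 0 0 0 0; 0 0 0 0 0"}}

```text
t: 9.18
tool_pos: [0.4466, 0.2983, 0.1059]
orientation: [23.6, 89.4, 18.8]
ft_force: [1.2, 0.1, 0.2]
gripper_width: 0.0002
```

```bash
python3 to.py .44 .2963 .064
```

```text
tip [0.4468 0.2984 0.084 ] shift mm [19.9 -2.7 -6.8] x [ 0.01   0.003 -1.   ] z [ 0.996 -0.083  0.01 ] F [1.2 0.1 0.2] t 9.1833
```

{"api": "step_arm", "payload": {"plan": "0 -2 -6 0 0; 0 0 0 0 0; 4 0 0 0 0; 4 0 0 0 0; 4 0 0 0 0; 0 0 0 0 0"}}

```text
t: 9.68
tool_pos: [0.4414, 0.2972, 0.0945]
orientation: [25.6, 89.2, 20.8]
ft_force: [0.0, 0.3, 2.5]
gripper_width: -0.0001
```

```bash
python3 to.py .44 .2963 .064
```

```text
tip [0.4417 0.2973 0.0725] shift mm [ 8.5 -1.2 -1.7] x [ 0.013  0.005 -1.   ] z [ 0.996 -0.083  0.013] F [0.  0.3 2.5] t 9.6833
```

{"api": "step_arm", "payload": {"plan": "3 0 0 0 0; 3 0 0 0 0; 2 0 0 0 0"}}

```text
t: 9.93
tool_pos: [0.4418, 0.2974, 0.0886]
orientation: [26.4, 89.1, 21.7]
ft_force: [-19.4, -10.5, 86.2]
gripper_width: -0.0001
```

{"api": "step_arm", "payload": {"plan": "2 0 0 0 0"}}

```text
t: 10.02
tool_pos: [0.4417, 0.2975, 0.0888]
orientation: [26.6, 89.0, 21.8]
ft_force: [-16.2, -10.2, 71.3]
gripper_width: 0.0001
```

The button has bottomed: 71–86 N after about 6 mm of travel from contact. Lifting off.

{"api": "step_arm", "payload": {"plan": "-5 0 0 0 0; -15 0 0 0 0; -25 0 0 0 0; -35 0 0 0 0; -35 0 0 0 0; -35 0 0 0 0; -30 0 0 0 0; 0 0 0 0 0; 0 0 0 0 0"}}

```text
t: 10.77
tool_pos: [0.438, 0.2957, 0.2767]
orientation: [24.9, 89.1, 20.1]
ft_force: [0.7, -1.0, -1.1]
gripper_width: -0.0001
```

Run:
```python
from h import *
st=arm.state(); print(st["tool_pos"],st["ft_force"],st["t"],st["dq"].round(1))
im,d=eyes.get_image("top"); cv2.imwrite("pics/top2.png",im); M=model("top")
a=cv2.imread("pics/top.png"); 
s,ds=eyes.get_image("scene"); cv2.imwrite("pics/scene2.png",s)
cv2.imwrite("pics/fin.png",cv2.resize(np.hstack([im,s]),(800,300),interpolation=cv2.INTER_AREA))
e=[(242.6,207.4)]; print("estop z before/after",atd(M,e,np.load("top_d.npy")),atd(M,e,d))
```

```text
[0.43798207 0.2956763  0.27670496] [ 0.69563551 -1.0427896  -1.05339244] 10.7667 [ 0.  -2.5 -2.9 -0.   2.1 -0.1]
estop z before/after [[0.52855927 0.28222311 0.08189702]] [[0.44664435 0.2432567  0.56987386]]
```

View pics/fin.png

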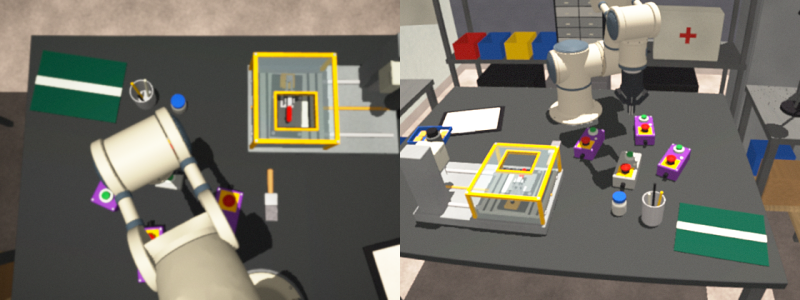

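The final views show the brush, jar and pen pot undisturbed, the lever down and the arm clear of everything.

```bash
python3 -c "
from rig import arm
print(arm.hand_in(), arm.state()['t'])"
```

```text
the job is handed in; nothing more can be done
the job is handed in; nothing more can be done
```

I pressed the clamp lever down onto its stop through the guard window, came back out, then pressed the green start button on the grey operator box. I handed the job in at about 11 s of the 40 s allowed.

- **Lever:** I pressed until the force reached 41 N with the fingertips at 0.113 m. Afterwards the wrist camera's depth showed the grip level to within about 0.5 mm, with its top near the expected 0.114 m.
- **Guard:** I went straight in and out with the gripper shut, at least 44 mm from the finger centre line to each window edge. The force readings, taken at the end of each move, showed only noise going in and after coming out.
- **Start button:** Force rose from about 2 N to 71–86 N after about 6 mm of travel, so I took it as fully pressed. The computed fingertip height there was 0.0666 m, 2.6 mm above the expected 0.064 m. That disagrees slightly, but contact also began about 2.5 mm high, and the calibration is good to about 2 mm. I could not see the button's travel directly. The peak was harder than needed but below the 120 N wrist limit.
- **Everything else:** In the last pictures the brush, jar and pen pot look unmoved, and I saw no sign of contact with the red stop or the purple boxes. My depth check on the red stop failed because the arm was in the top camera's view. I did not check the blank separately.

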